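# Raise a check weight on a cam lifter and hold it at the top

## Task

Pick up the yellow-banded check weight by its stirrup handle and stand it upright inside the rim of the cam lifter's round plate, with the red-gripped lever still down. Then swing the lever up until it stands straight up, where the cam lifts the plate highest (past that point the plate sinks again), and finish while still holding the lever there, because its spring pulls it back down when let go. Leave the other things on the bench where they are.

Things in the scene. Friction and masses are not known exactly. Their poses are not given: they have to be found in the camera images.
- check_weight: Loose steel cylinder with a yellow band, 72 mm in diameter and 40 mm high, with a dark stirrup handle on top (95 mm high in all), 0.5 kg give or take a third. Origin: centre of its underside, z up. The handle's bar runs along the weight's x axis.
- weight_handle: The stirrup handle fixed on the check weight: round bar 10 mm thick. Its level top bar, about 42 mm long, runs along x, the legs at x = -27 and +27 mm. Origin: middle of the top bar, 85 mm above the weight's underside; 40 mm of free height lie between bar and weight.
- cam_lifter: The cam lifter, fixed to the bench: blue base 150 mm (its x) by 110 mm (its y), 12 mm thick, two cheeks with a cross shaft, an eccentric disc on it and a round lift plate above. Origin: centre of the base's underside, z up; its -x side faces roughly to the robot. The shaft runs along y through x = 0, z = 50 mm; the lever is on the -y side.
- plate_floor (a point): Centre of the lift plate's flat inner floor, 82 mm above the bench when down and 12 mm higher at full lift. The inner floor is 102 mm in diameter, inside a 4 mm thick rim that stands 6 mm above the floor.
- lever_angle (a joint): Angle of the cam lever about the shaft, rad: 0 = down on its stop, pointing to the lifter's -x and 15 degrees above level; grows as it swings up. 1.31 = straight up = highest lift; beyond (to 1.95) it leans to +x and the plate sinks. A spring turns it back to 0 (0.15 N m at the bottom, 0.35 at the top); it does not stay up by itself.
- cam_lever: The cam lever: shaft with the steel eccentric disc, and outside the lifter's -y cheek a dark arm, 16 mm wide and 9 mm thick, with a red grip at its end. It turns about the lifter's y axis. Origin: on the shaft's axis, above the middle of the lifter, 50 mm above the bench.
- lever_grip (a point): Middle of the lever's red round grip, 18 mm thick and 46 mm long along the lifter's y, sticking out from the arm's end. It lies 110 mm from the shaft's axis, at y = -95 mm of the lifter. Lever down: 106 mm to the -x side of the shaft, 78 mm above the bench; lever up: over the shaft, 160 mm above the bench. The grip can slip round between the fingers.
- lift_plate (a joint): Lift of the round plate, m: 0 = down (lever down), 0.0119 = highest (lever straight up). The cam drives it.
- caliper: Bystander: steel vernier caliper lying flat, 67 x 200 x 8 mm, to be left alone. Origin: centre of its underside.
- spanner: Bystander: combination spanner lying flat, 25 x 177 x 8 mm, to be left alone. Origin: centre of its underside.
- dust_brush: Bystander: wooden-handled dust brush, 28 x 133 x 22 mm, to be left alone. Origin: centre of its underside.
- solder_reel: Bystander: small reel of solder wire standing on its flange, 64 mm across, 41 mm high, to be left alone. Origin: centre of its underside.
- pen: Bystander: white pen with red ends, 11 x 145 x 9 mm, to be left alone. Origin: centre of its underside.

How it is judged:
By the outcome, as a careful person would: the job done as asked, in the order asked, and still so for the second after the job is handed in, while the arm keeps its last pose, push and grip.
It also fails if it takes over 64 s, if anything falls off the work surface, if the arm or the gripper's body presses on something with over 40 N, if the wrist force passes 120 N, or if a joint passes its speed limit or range.

## Robot

A 6-joint arm with a two-finger parallel gripper is mounted at the origin on a cart in front of the work surface, level with it; the furniture and walls round the work are solid. World frame = base frame: x ahead of the robot, y to its left, z up, the work surface at z = 0. Lengths are in m, angles in rad, forces in N, time in s.
With the tool pointing down it reaches from about 0.35 to 0.925 m from the base axis. Payload 6.4 kg.
Tool frame: the origin (TCP) lies at the very end of the fingers, on their centre line; the grasp point (between the pads) lies 19 mm behind it (arm.grasp_offset is the distance from the TCP to the grasp point, in m); z points along the fingers, y is the line along which they close (so a half turn about z gives the same grasp; the last joint's range is limited). The gripper opens to 94 mm and grips with 3 to 60 N. Pads are 16 mm wide; open, the fingers measure 119 mm over their backs; the gripper's body (75 mm by 177 mm) begins 78 mm behind the grasp point.
Start: joints at [-1.376, 0.245, 1.558, -0, 1.339, -0.174], TCP at [0.234, -0.606, 0.179] pointing down, gripper open.
Joint ranges: [-3.13, 3.13], [-1.02, 2.26], [0.13, 2.54], [-0.95, 4.09], [0.21, 2.88], [-2.74, 2.74]. Speed limits (rad/s): [2.57, 2.57, 3.14, 3.14, 3.14, 3.14].

## Interface

Orientations are given as a rotation vector (axis times angle).
In Python, from workcell import arm, vision, job_done gives the robot as it stands.
- The arm moves only by the tool jog_arm, never from a script. Its argument "deltas" is a list of rows, each an object with "offset": the shift along the world's x, y, z in m, a list of three; "yaw": the turn about the world's z in degrees. A call has exactly 10 rows; each row is the pose to reach, as a shift and turn from the pose commanded when the call began; what a row does not reach only later rows make up. A row lasts 1/8 s, in which the tool goes at most 62.5 mm and 10.7 degrees, less where a joint would pass 70% of its speed; a pose out of reach is approached as far as the arm can. A call with a gripper value outside its range is refused whole. "claw" is the finger opening in m, from 0 to 0.094, set as the call begins (left out, the last holds). The fingers move at their own pace and stop on an object; "squeeze" is the grip in N (left out, the last holds). Time passes only in rows, so rows that repeat a pose let the fingers close, or fill a call up. It gives the time, the measured TCP pose, the force, the opening and the grip force at its end, in the units of the state.
- arm.get_obs(): the state, without advancing time (a new reading comes with each control period).
- vision.camera(name): name is "scene" or "top" or "wrist"; returns a dict with "frame" (384x512x3 uint8, red, green, blue), "fx", "fy", "cx", "cy" (pixels), "D" ([k1, k2, p1, p2, k3] as OpenCV has them; the pictures are not rectified), "origin" and "orientation" of the camera in the world. Camera axes: x right, y down, z forward; pixel columns grow to the right and rows downward; lengths in m; the calibration is good to about 2 mm. A picture is of the moment at which its call begins. There is no depth.
- job_done(): hands the job in; it is judged then, once.
The state is a dict: "time": time; "q": joint angles; "dq": joint speeds; "joint_efforts": joint torques, N m; "ee_pos": TCP position; "ee_rot": TCP orientation; "ft_force": force on the tool from outside, world axes, zero at the start; "torque": the same for the moment, N m; "gripper_width": finger opening in m; "finger_force": force on a finger pad.
Only numpy, scipy, OpenCV 4.12 (cv2) and the standard library are available. Lean on these libraries where they do the work, as an engineer would, in place of code of your own. Each camera call takes 0.05 s, during which the arm holds its last target. There are 200 camera calls.

## Working session

There is one attempt and no reset: what is moved stays moved. The work goes in short steps, Python scripts to look and compute and a tool call to move; the robot and the scene stay as the last step left them, time stands still between calls to the robot, and variables do not carry over. Pictures are saved under pics/ and viewed, at most 10 in all, crops included, and the job is handed in when it is done.

Besides the shell and the picture viewer there is one more tool, called after "Emit:" by a JSON object that holds its "api" and its "payload". jog_arm: Moves the arm, as the interface text tells. Its arguments: {"type":"object","properties":{"deltas":{"type":"array"},"claw":{"type":"number"},"squeeze":{"type":"number"}},"required":["deltas"]}

```bash
mkdir -p pics; ls
cat > h.py <<'E'
import numpy as np, cv2
from scipy.spatial.transform import Rotation as R
from workcell import arm, vision, job_done
def cam(n):
    c=vision.camera(n); c['K']=np.array([[c['fx'],0,c['cx']],[0,c['fy'],c['cy']],[0,0,1.]])
    o=np.array(c['orientation'],float); c['R']=o if o.shape==(3,3) else R.from_rotvec(o).as_matrix()
    c['o']=np.array(c['origin'],float); return c
def save(c,n): cv2.imwrite('pics/'+n,cv2.cvtColor(c['frame'],cv2.COLOR_RGB2BGR))
def rays(c,px):
    p=cv2.undistortPoints(np.array(px,float).reshape(-1,1,2),c['K'],np.array(c['D'],float)).reshape(-1,2)
    d=np.c_[p,np.ones(len(p))]@c['R'].T
    return d/np.linalg.norm(d,axis=1)[:,None]
def onz(c,px,z):
    d=rays(c,px); return c['o']+d*((z-c['o'][2])/d[:,2])[:,None]
def proj(c,P):
    P=np.array(P,float).reshape(-1,3); r=cv2.Rodrigues(c['R'].T)[0]
    return cv2.projectPoints(P,r,-c['R'].T@c['o'],c['K'],np.array(c['D'],float))[0].reshape(-1,2)
def tri(l):
    A=np.zeros((3,3));b=np.zeros(3);ds=[]
    for c,p in l:
        d=rays(c,[p])[0];M=np.eye(3)-np.outer(d,d);A+=M;b+=M@c['o'];ds.append((M,c['o']))
    x=np.linalg.solve(A,b); return x,[np.linalg.norm(M@(x-o)) for M,o in ds]
E
python3 - <<'E'
from h import *
for n in ['scene','top','wrist']:
    c=cam(n);save(c,n+'0.png');print(n,c['o'].round(3),np.shape(c['orientation']),c['R'].round(2).tolist(),c['fx'],c['D'])
print(arm.get_obs())
E
```

```text
pics
scene [0.022 0.71  0.843] (3,) [[-0.53, -0.65, 0.55], [-0.85, 0.4, -0.35], [0.01, -0.65, -0.76]] 439.2080419448128 [0.04113013 0.         0.         0.         0.        ]
top [0.345 0.353 1.296] (3,) [[0.03, -0.98, 0.17], [-1.0, -0.03, -0.0], [0.01, -0.17, -0.98]] 486.82847922184123 [-0.04287275  0.          0.          0.          0.        ]
wrist [ 0.312 -0.576  0.385] (3,) [[0.36, -0.89, -0.27], [-0.93, -0.35, -0.1], [-0.0, 0.29, -0.96]] 281.70219207514725 [-0.06944724  0.          0.          0.          0.        ]
{'time': 0.15, 'q': array([-1.37610877e+00,  2.45608258e-01,  1.55870605e+00, -2.96451283e-05,
        1.33869034e+00, -1.74116520e-01]), 'dq': array([ 0.00114466, -0.00203132, -0.00594852, -0.00260323, -0.00203751,
        0.00097468]), 'joint_efforts': array([ 2.68960621e-04, -4.16265249e+01, -3.14981961e+01,  6.85105333e-02,
        3.16156447e-02, -8.26861174e-05]), 'ee_pos': array([ 0.23421716, -0.60581627,  0.17804258]), 'ee_rot': array([-3.08694065e+00, -5.75790197e-01,  6.80895643e-05]), 'ft_force': array([-0.39219918,  0.00187918,  0.33507755]), 'torque': array([-0.01259771, -0.01489205, -0.01143944]), 'finger_force': 0.0, 'gripper_width': 0.0938909153322732}
```

View pics/scene0.png

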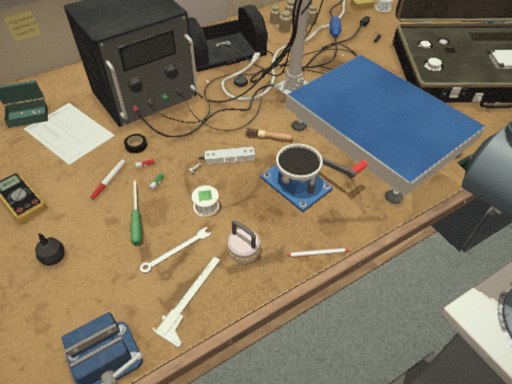

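View pics/top0.png

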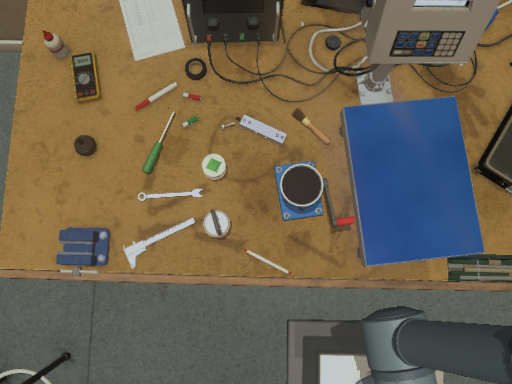

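The scene view shows the weight at about (243,243), its handle at (242,230), the lift plate at (299,162) and the red grip at (360,168). A raised blue platform stands right beside the lever. The top view shows the weight at (216,224), the plate at (302,185) and the grip at (346,221).

```bash
cat > m.py <<'E'
from h import *
s=cam('scene');t=cam('top')
def blob(c,lo,hi,roi,hsv=True):
    x0,y0,x1,y1=roi; im=cv2.cvtColor(c['frame'],cv2.COLOR_RGB2HSV)[y0:y1,x0:x1]
    m=cv2.inRange(im,lo,hi)
    if lo[0]==0: m|=cv2.inRange(im,(172,lo[1],lo[2]),(180,)+hi[1:])
    n,l,st,ce=cv2.connectedComponentsWithStats(m); i=1+np.argmax(st[1:,4])
    return ce[i]+[x0,y0],st[i],np.argwhere(l==i)[:,::-1]+[x0,y0]
E
python3 - <<'E'
from m import *
a=blob(s,(0,150,80),(8,255,255),(330,140,390,190));b=blob(t,(0,150,80),(8,255,255),(320,200,365,240))
print('grip',a[0],a[1],b[0],b[1],tri([(s,a[0]),(t,b[0])]))
# plate dark inside: circle
for c,roi in((s,(270,135,330,195)),(t,(270,155,335,215))):
    d=blob(c,(0,0,0),(180,255,75),roi); print('plate dark',d[0],d[1],cv2.fitEllipse(d[2].astype(np.float32)))
for c,roi in((s,(222,212,265,268)),(t,(195,202,240,245))):
    d=blob(c,(0,0,0),(180,255,90),roi); print('handle dark',d[0],d[1],cv2.minAreaRect(d[2].astype(np.float32)))
def crop(c,x0,y0,x1,y1,k): return cv2.resize(cv2.cvtColor(c['frame'],cv2.COLOR_RGB2BGR)[y0:y1,x0:x1],None,fx=k,fy=k,interpolation=cv2.INTER_CUBIC)
A=np.hstack([crop(s,260,130,380,220,3),crop(t,260,150,380,240,3)])
B=np.hstack([crop(s,200,205,320,295,3),crop(t,180,185,300,275,3)])
cv2.imwrite('pics/crop1.png',np.vstack([A,B]))
# platform corners
for z in (0,.05,.1,.15): print(z,onz(t,[(343,107),(358,264),(482,250),(459,97)],z)[:,:2].round(3).tolist())
print(tri([(s,(288,95)),(t,(343,107))]),tri([(s,(393,184)),(t,(358,264))]),tri([(s,(480,128)),(t,(482,250))]),tri([(s,(352,58)),(t,(459,97))]))
E
```

```text
grip [359.77319588 166.19587629] [23 21 14 12 97] [345.24576271 220.59322034] [ 17  17  18   9 118] (array([0.48764426, 0.10828916, 0.08316041]), [np.float64(7.80013722312985e-05), np.float64(7.800137223138573e-05)])
plate dark [298.67600487 160.6272838 ] [  9  13  40  27 821] ((298.6697082519531, 160.6215362548828), (21.394153594970703, 32.6194953918457), 97.0552749633789)
plate dark [301.02935943 184.81761566] [  12   12   39   37 1124] ((301.03094482421875, 184.81649780273438), (30.432567596435547, 31.37930679321289), 103.13689422607422)
handle dark [233.5952381  228.04761905] [10 11  5 11 42] ((234.0, 228.0), (4.0, 10.0), 0.0)
handle dark [221.63157895 238.10526316] [22 34  9  4 19] ((221.2413787841797, 238.6034698486328), (2.7854299545288086, 8.170595169067383), 68.19859313964844)
0 [[0.817, 0.095], [0.383, 0.058], [0.428, -0.277], [0.858, -0.236]]
0.05 [[0.798, 0.105], [0.381, 0.07], [0.424, -0.253], [0.838, -0.213]]
0.1 [[0.78, 0.115], [0.38, 0.081], [0.421, -0.229], [0.818, -0.191]]
0.15 [[0.762, 0.125], [0.379, 0.092], [0.418, -0.204], [0.798, -0.168]]
(array([0.77848035, 0.11466057, 0.10236939]), [np.float64(0.0011683064994025105), np.float64(0.0011683064994024786)]) (array([0.38844042, 0.08841784, 0.10162786]), [np.float64(0.01098755732852149), np.float64(0.010987557328521465)]) (array([ 0.42399805, -0.2312139 ,  0.09145018]), [np.float64(0.0026209287097334662), np.float64(0.002620928709733492)]) (array([ 0.83980461, -0.1901628 ,  0.07487571]), [np.float64(0.016643271703819382), np.float64(0.016643271703819545)])
```

View pics/crop1.png

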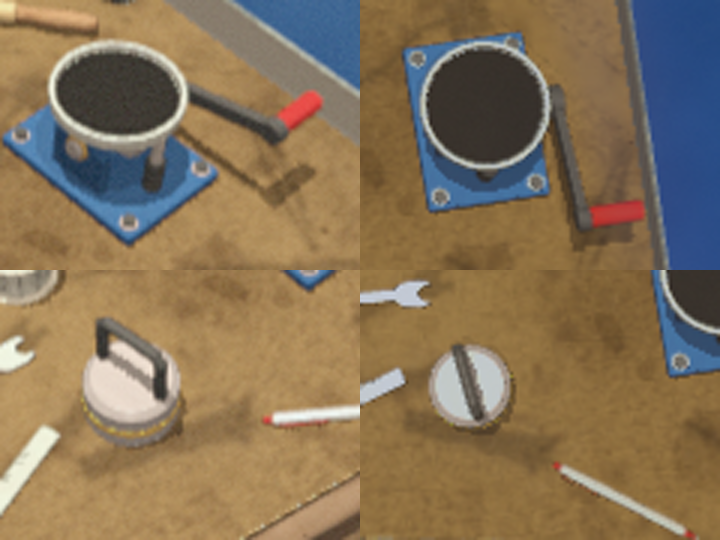

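The crops show the handle bar running from about (234,223) to (254,236) in scene and from (213,211) to (219,234) in top. The lever is down, and its red grip ends close to the edge of the platform, whose top is about 0.10 m high. I'll compute positions and then hover to refine them with the wrist camera.

Run:
```python
from m import *
a=tri([(s,(234.8,224.5)),(t,(212.9,211.7))]);b=tri([(s,(253.5,236.5)),(t,(219,233.5))]);print('handle ends',a,b)
print('plate',tri([(s,(298.67,160.6)),(t,(301.03,184.8))]), onz(t,[(301.03,184.8)],.083),onz(s,[(298.67,160.6)],.083))
sc=np.array([(418-360,58),(512-360,43),(440-360,197),(536-360,183)])/3+[260,150]
P=onz(t,sc,.013);print('screws',P.round(4),P.mean(0))
sc=np.array([(20,134),(202,172),(129,221)])/3+[260,130];P2=onz(s,sc,.013);print(P2.round(4))
d=P[[0,1]]-P[[2,3]];print('lifter x dir deg',np.degrees(np.arctan2(d[:,1],d[:,0])), 'y dir', np.degrees(np.arctan2((P[0]-P[1])[1],(P[0]-P[1])[0])))
```

```text
handle ends (array([0.50276902, 0.44219293, 0.07233781]), [np.float64(0.0008085769741681621), np.float64(0.0008085769741681934)]) (array([0.44894478, 0.42596166, 0.08118226]), [np.float64(0.0032204732839834576), np.float64(0.003220473283983547)])
plate (array([0.5762387 , 0.22106151, 0.08464111]), [np.float64(0.001017993251538869), np.float64(0.0010179932515387256)]) [[0.57582657 0.22016397 0.083     ]] [[0.57819579 0.22069077 0.083     ]]
screws [[0.6299 0.2714 0.013 ]
 [0.6462 0.1868 0.013 ]
 [0.5048 0.2499 0.013 ]
 [0.5196 0.1649 0.013 ]] [0.5751298  0.21825518 0.013     ]
[[0.6317 0.2742 0.013 ]
 [0.5178 0.169  0.013 ]
 [0.5076 0.2511 0.013 ]]
lifter x dir deg [9.75466622 9.83741615] y dir 100.90557074889169
```

Emit:
{"api": "jog_arm", "payload": {"deltas": [{"offset":[0.0,0.0,0.05],"yaw":0},{"offset":[0.02,0.04,0.09],"yaw":0},{"offset":[0.05,0.09,0.11],"yaw":0},{"offset":[0.08,0.14,0.12],"yaw":0},{"offset":[0.11,0.19,0.12],"yaw":0},{"offset":[0.14,0.24,0.12],"yaw":0},{"offset":[0.17,0.29,0.12],"yaw":0},{"offset":[0.2,0.34,0.12],"yaw":0},{"offset":[0.22,0.39,0.12],"yaw":0},{"offset":[0.24,0.44,0.12],"yaw":-2}], "claw": 0.094}}

```text
time: 1.6
ee_pos: [0.4748, -0.1645, 0.299]
ee_rot: [3.098, 0.521, 0.001]
ft_force: [1.7, 0.5, 0.3]
gripper_width: 0.0939
finger_force: 0.0
```

Emit:
{"api": "jog_arm", "payload": {"deltas": [{"offset":[0,0.06,0],"yaw":-2},{"offset":[0,0.12,0],"yaw":-2},{"offset":[0,0.18,0],"yaw":-2},{"offset":[0,0.24,0],"yaw":-2},{"offset":[0,0.3,0],"yaw":-2},{"offset":[0,0.36,0],"yaw":-2},{"offset":[0,0.42,0],"yaw":-2},{"offset":[0,0.48,-0.02],"yaw":-2},{"offset":[0,0.54,-0.05],"yaw":-2},{"offset":[0,0.597,-0.08],"yaw":-2}]}}

```text
time: 2.85
ee_pos: [0.4742, 0.4264, 0.2217]
ee_rot: [-3.106, -0.468, -0.002]
ft_force: [-0.6, 0.2, 1.1]
gripper_width: 0.0941
finger_force: 0.0
```

Run:
```python
from h import *
c=cam('wrist');save(c,'w1.png');o=arm.get_obs();print(o['time'],o['ee_pos'],o['ee_rot'],c['o'],proj(c,[[.476,.434,.085],[.5757,.2205,.083]]))
```

```text
2.9 [0.47084074 0.43004418 0.2152802 ] [-3.10530502 -0.47447061  0.01168685] [0.55312188 0.45109706 0.428941  ] [[244.95424432 174.91908468]
 [429.61096152 150.10706803]]
```

View pics/w1.png

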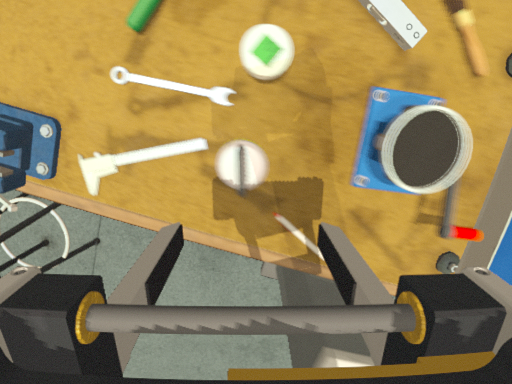

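The wrist view shows the handle from (242,142) to (243,193), the plate at (428,148) and the grip at (466,234). I'll fit the handle by mask and combine the views, now that the arm has settled.

Run:
```python
from h import *
for i in range(3): c=cam('wrist')
o=arm.get_obs();print(o['time'],o['ee_pos'],o['ee_rot'])
t=cam('top');s=cam('scene')
def disc(c,ctr,r,thr):
    g=cv2.cvtColor(c['frame'],cv2.COLOR_RGB2GRAY);m=np.zeros_like(g);cv2.circle(m,ctr,r,255,-1)
    k=((g<thr)&(m>0)).astype(np.uint8);n,l,st,ce=cv2.connectedComponentsWithStats(k);i=1+np.argmax(st[1:,4])
    r=cv2.minAreaRect(np.argwhere(l==i)[:,::-1].astype(np.float32));b=cv2.boxPoints(r)
    e=sorted([(np.linalg.norm(b[0]-b[1]),(b[0]+b[1])/2,(b[2]+b[3])/2),(np.linalg.norm(b[1]-b[2]),(b[1]+b[2])/2,(b[3]+b[0])/2)],key=lambda x:x[0])[0]
    return sorted([e[1],e[2]],key=lambda p:p[1]),r
for thr in (100,120,140):
    print(thr)
    for n,cc,ctr,rr in(('w',c,(242,166),30),('t',t,(216,222),14)):
        e,r=disc(cc,ctr,rr,thr);print(n,np.round(e,1).tolist(),np.round(r[1],1)); 
        P=onz(cc,e,.087);d=P[0]-P[1];print(P.round(4).tolist(),P.mean(0).round(4),np.degrees(np.arctan2(d[1],d[0])).round(1),np.linalg.norm(d).round(4))
print('grip w',proj(c,[[.4876,.1083,.081]]))
hs=cv2.cvtColor(c['frame'],cv2.COLOR_RGB2HSV);m=cv2.inRange(hs,(0,170,100),(8,255,255))|cv2.inRange(hs,(172,170,100),(180,255,255));m[:,:430]=0;m[:200]=0
ys,xs=np.nonzero(m);print(xs.mean(),ys.mean(),tri([(c,(xs.mean(),ys.mean())),(t,(345.25,220.6)),(s,(359.8,166.2))]))
# plate rim via bright ring
g=cv2.cvtColor(c['frame'],cv2.COLOR_RGB2HSV);k=(g[...,2]<75).astype(np.uint8);k[:, :375]=0;k[:90]=0;k[200:]=0;k[:,480:]=0
n,l,st,ce=cv2.connectedComponentsWithStats(k);i=1+np.argmax(st[1:,4]);print('floor w',ce[i],st[i],onz(c,[ce[i]],.083),tri([(c,ce[i]),(t,(301.03,184.8))]))
```

```text
3.05 [0.47365886 0.42461305 0.22107115] [ 3.10505482e+00  4.70175455e-01 -2.96409024e-03]
100
w [[257.8999938964844, 185.39999389648438], [238.39999389648438, 194.1999969482422]] [11.5 21.4]
[[0.4666, 0.4135, 0.087], [0.4483, 0.4335, 0.087]] [0.4575 0.4235 0.087 ] -47.4 0.0271
t [[206.0, 212.1999969482422], [225.89999389648438, 225.89999389648438]] [24.2 22.9]
[[0.4987, 0.4578, 0.087], [0.4658, 0.4068, 0.087]] [0.4822 0.4323 0.087 ] 57.2 0.0608
120
w [[225.3000030517578, 153.10000610351562], [250.1999969482422, 195.8000030517578]] [49.4 43.9]
[[0.4934, 0.4633, 0.087], [0.4508, 0.4186, 0.087]] [0.4721 0.441  0.087 ] 46.4 0.0618
t [[218.0, 208.39999389648438], [212.60000610351562, 235.3000030517578]] [26.1 27.5]
[[0.509, 0.428, 0.087], [0.4413, 0.4388, 0.087]] [0.4752 0.4334 0.087 ] -9.1 0.0686
140
w [[225.1999969482422, 153.39999389648438], [251.3000030517578, 195.39999389648438]] [49.4 44.6]
[[0.493, 0.4634, 0.087], [0.4517, 0.4174, 0.087]] [0.4723 0.4404 0.087 ] 48.0 0.0618
t [[206.5, 212.5], [225.5, 231.5]] [26.9 26.9]
[[0.4979, 0.4564, 0.087], [0.4517, 0.4073, 0.087]] [0.4748 0.4318 0.087 ] 46.8 0.0674
grip w [[468.35587918 232.93959637]]
470.7156862745098 233.52941176470588 (array([0.48785016, 0.10803074, 0.08365532]), [np.float64(0.000977386791942163), np.float64(0.0004411441436215956), np.float64(0.0005817410201431927)])
floor w [431.08851796 145.35407183] [ 396  110   71   76 1977] [[0.57959892 0.22208197 0.083     ]] (array([0.57840662, 0.21926568, 0.0779895 ]), [np.float64(0.0016274382878435662), np.float64(0.0016274382878434536)])
```

Run:
```python
from h import *
w=cam('wrist');t=cam('top');s=cam('scene')
for c,ctr,r in((w,(242,163),18),(t,(216,223),9)):
    g=cv2.cvtColor(c['frame'],cv2.COLOR_RGB2GRAY).astype(float);y,x=np.mgrid[:384,:512]
    M=np.hypot(x-ctr[0],y-ctr[1])<r; th=np.percentile(g[M],60)*.8; k=M&(g<th)
    p=np.c_[x[k],y[k]].astype(np.float32);l=cv2.fitLine(p,cv2.DIST_HUBER,0,.01,.01).ravel()
    a=[l[2:]-l[:2]*15,l[2:]+l[:2]*15];P=onz(c,a,.088);d=P[1]-P[0]
    print(len(p),l.round(2),th,P.round(4).tolist(),np.degrees(np.arctan2(d[1],d[0])))
crop=lambda c,x0,y0,x1,y1,k:cv2.resize(cv2.cvtColor(c['frame'],cv2.COLOR_RGB2BGR)[y0:y1,x0:x1],None,fx=k,fy=k,interpolation=cv2.INTER_CUBIC)
cv2.imwrite('pics/crop2.png',np.hstack([crop(w,205,130,280,205,5),crop(t,190,195,245,250,375/55)]))
print(proj(w,[[.476,.434,.085]]))
```

```text
341 [3.0000e-02 1.0000e+00 2.4249e+02 1.6339e+02] 199.20000000000002 [[0.5077, 0.4445, 0.088], [0.4722, 0.4326, 0.088]] -161.37827662235716
130 [  0.32   0.95 215.64 222.  ] 117.44 [[0.51, 0.4459, 0.088], [0.4396, 0.4194, 0.088]] -159.3898651140343
[[242.84863794 174.71746042]]
```

View pics/crop2.png

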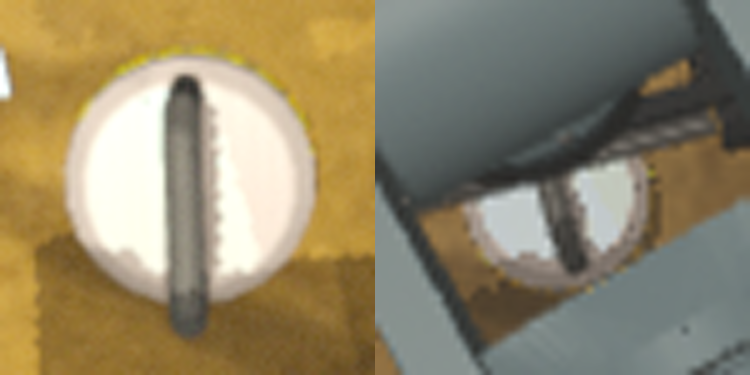

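Run:
```python
from h import *
w=cam('wrist')
print('disc',onz(w,[(243,166)],.04)); P=onz(w,[(242.7,197),(242,151),(241.9,146)],.085);print(P); d=P[1]-P[0];a=np.arctan2(d[1],d[0]);print(np.degrees(a),P[0]+.032*np.array([np.cos(a),np.sin(a),0]),np.linalg.norm(d))
o=arm.get_obs();print(o['ee_pos'],o['ee_rot'],np.degrees(R.from_rotvec(o['ee_rot']).as_matrix()[:2,1]@[1,0]))
M=R.from_rotvec(o['ee_rot']).as_matrix();print(np.degrees(np.arctan2(M[1,1],M[0,1])),M[:,2],o['q'])
```

```text
disc [[0.4782536 0.4353368 0.04     ]]
[[0.4480552  0.42557805 0.085     ]
 [0.50455232 0.44332453 0.085     ]
 [0.51039243 0.44519182 0.085     ]]
17.438185192843605 [0.4785845 0.4351677 0.085    ] 0.05921877196516721
[0.47513409 0.42358842 0.22369013] [-3.10604819 -0.46538029 -0.00331239] 16.792351273213797
-72.95744692596473 [ 0.0019568   0.00117509 -0.9999974 ] [ 5.50286733e-01  1.79349457e-01  1.55193224e+00 -2.19419440e-05
  1.40802854e+00  1.82363854e+00]
```

Emit:
{"api": "jog_arm", "payload": {"deltas": [{"offset":[0.004,0.005,-0.03],"yaw":0},{"offset":[0.004,0.005,-0.06],"yaw":0},{"offset":[0.004,0.005,-0.09],"yaw":0},{"offset":[0.004,0.005,-0.115],"yaw":0},{"offset":[0.004,0.005,-0.135],"yaw":0},{"offset":[0.004,0.005,-0.147],"yaw":0},{"offset":[0.004,0.005,-0.152],"yaw":0},{"offset":[0.004,0.005,-0.152],"yaw":0},{"offset":[0.004,0.005,-0.152],"yaw":0},{"offset":[0.004,0.005,-0.152],"yaw":0}]}}

```text
time: 4.6
ee_pos: [0.4787, 0.4296, 0.071]
ee_rot: [-3.106, -0.468, -0.002]
ft_force: [-0.3, -0.1, 0.7]
gripper_width: 0.0943
finger_force: 0.0
```

Emit:
{"api": "jog_arm", "payload": {"deltas": [{"offset":[0,0,0],"yaw":0},{"offset":[0,0,0],"yaw":0},{"offset":[0,0,0],"yaw":0},{"offset":[0,0,0],"yaw":0},{"offset":[0,0,0],"yaw":0},{"offset":[0,0,0],"yaw":0},{"offset":[0,0,0],"yaw":0},{"offset":[0,0,0],"yaw":0},{"offset":[0,0,0],"yaw":0},{"offset":[0,0,0],"yaw":0}], "claw": 0.0, "squeeze": 30}}

```text
time: 5.85
ee_pos: [0.4783, 0.4293, 0.0702]
ee_rot: [-3.107, -0.468, 0.0]
ft_force: [0.2, 0.0, -0.3]
gripper_width: 0.0005
finger_force: 0.0
```

Run:
```python
from h import *
w=cam('wrist');s=cam('scene');o=arm.get_obs();print(o['ee_pos'],o['gripper_width'],o['finger_force'])
crop=lambda c,x0,y0,x1,y1,k:cv2.resize(cv2.cvtColor(c['frame'],cv2.COLOR_RGB2BGR)[y0:y1,x0:x1],None,fx=k,fy=k,interpolation=cv2.INTER_CUBIC)
cv2.imwrite('pics/crop3.png',np.hstack([crop(w,180,100,330,250,8/3),crop(s,180,160,320,300,400/140)]))
p=o['ee_pos'];print(proj(w,[p])-[180,100],(proj(s,[p])-[180,160])*400/140)
```

```text
[0.47833026 0.42928496 0.07021229] 0.00038975349914878714 0.0
[[ 70.54175989 118.60342135]] [[189.2806868 201.6139867]]
```

View pics/crop3.png

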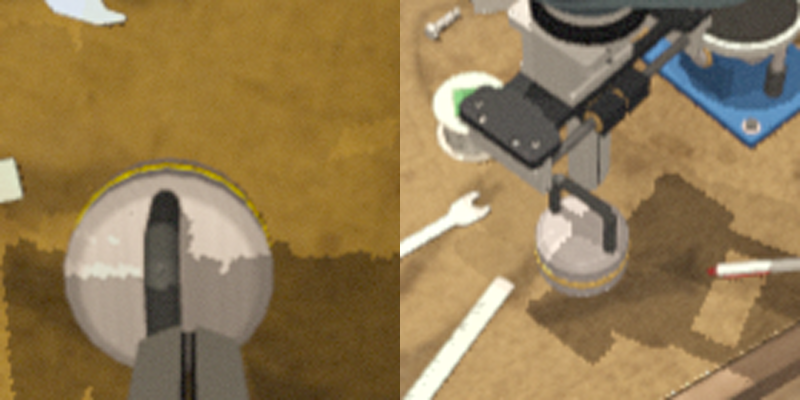

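The fingers closed beside or above the bar. In the wrist crop the tips show at about (250,225), against a projected TCP of (250,219). I'll triangulate the tip and the weight to find the mismatch.

Run:
```python
from h import *
w=cam('wrist');s=cam('scene');o=arm.get_obs();p=o['ee_pos']
print('tip',tri([(w,(250,225)),(s,(246.5,225.5))]))
M=R.from_rotvec(o['ee_rot']).as_matrix()
for dx in(-.008,0,.008):
  for dz in (0,.01,.02,.03): print(dx,dz,(proj(w,[p+M[:,0]*dx+[0,0,dz]])).round(1),proj(s,[p+M[:,0]*dx+[0,0,dz]]).round(1))
print('disc now',onz(w,[(243,199)],.04))
q=np.array([.478,.435,.085]);ux=np.array([np.cos(.304),np.sin(.304),0])
for e in(-.032,0,.032): print('bar',e,proj(w,[q+e*ux]).round(1),proj(s,[q+e*ux]).round(1))
crop=lambda c,x0,y0,x1,y1,k:cv2.resize(cv2.cvtColor(c['frame'],cv2.COLOR_RGB2BGR)[y0:y1,x0:x1],None,fx=k,fy=k,interpolation=cv2.INTER_CUBIC)
cv2.imwrite('pics/crop4.png',np.hstack([crop(w,215,150,285,240,400/70),crop(s,215,195,275,272,400/60)[:514]]))
```

```text
tip (array([0.47939225, 0.42915788, 0.08671985]), [np.float64(0.0010261946783879288), np.float64(0.001026194678387927)])
-0.008 0 [[250.5 228. ]] [[249.1 232.6]]
-0.008 0.01 [[250.6 233.3]] [[249.1 229.9]]
-0.008 0.02 [[250.6 239. ]] [[249.1 227.2]]
-0.008 0.03 [[250.6 245.4]] [[249.2 224.4]]
0 0 [[250.5 218.6]] [[246.3 230.6]]
0 0.01 [[250.6 223.6]] [[246.3 227.9]]
0 0.02 [[250.6 229. ]] [[246.3 225.1]]
0 0.03 [[250.6 234.9]] [[246.3 222.3]]
0.008 0 [[250.5 209.1]] [[243.4 228.5]]
0.008 0.01 [[250.6 213.6]] [[243.4 225.8]]
0.008 0.02 [[250.6 218.6]] [[243.4 223. ]]
0.008 0.03 [[250.6 224.1]] [[243.4 220.2]]
disc now [[0.48261342 0.43753184 0.04      ]]
bar -0.032 [[243.6 262.6]] [[255.7 236.2]]
bar 0 [[243.  224.4]] [[244.  227.8]]
bar 0.032 [[242.5 182.3]] [[232.7 219.7]]Traceback (most recent call last):
  File "<stdin>", line 11, in <module>
    return _nx.concatenate(arrs, 1, dtype=dtype, casting=casting)
           ~~~~~~~~~~~~~~~^^^^^^^^^^^^^^^^^^^^^^^^^^^^^^^^^^^^^^^
ValueError: all the input array dimensions except for the concatenation axis must match exactly, but along dimension 0, the array at index 0 has size 514 and the array at index 1 has size 513
```

Run:
```python
from h import *
print(arm.grasp_offset,[a for a in dir(arm) if a[0]!='_'])
w=cam('wrist');s=cam('scene')
crop=lambda c,x0,y0,x1,y1:cv2.resize(cv2.cvtColor(c['frame'],cv2.COLOR_RGB2BGR)[y0:y1,x0:x1],(400,500),interpolation=cv2.INTER_CUBIC)
cv2.imwrite('pics/crop4.png',np.hstack([crop(w,210,150,290,250),crop(s,215,180,279,260)]))
```

```text
0.0188 ['Unreachable', 'get_obs', 'grasp_offset']
```

View pics/crop4.png

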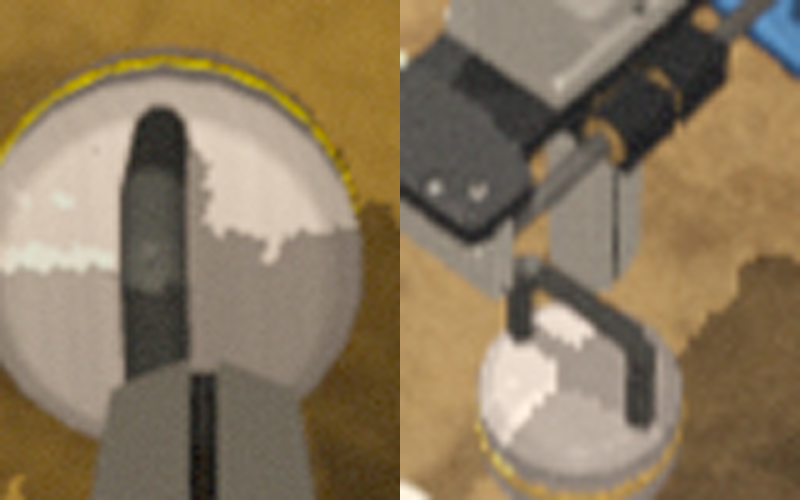

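The tips sit on top of the bar, about 20 mm higher than the reported TCP, so I'll open, go lower and shift 6 mm in y. This also clears the weight's top.

Emit:
{"api": "jog_arm", "payload": {"deltas": [{"offset":[0,0,0.01],"yaw":0},{"offset":[0,0,0.01],"yaw":0},{"offset":[0.002,0.006,0.01],"yaw":0},{"offset":[0.002,0.006,0.01],"yaw":0},{"offset":[0.002,0.006,0.01],"yaw":0},{"offset":[0.002,0.006,0.0],"yaw":0},{"offset":[0.002,0.006,-0.008],"yaw":0},{"offset":[0.002,0.006,-0.015],"yaw":0},{"offset":[0.002,0.006,-0.02],"yaw":0},{"offset":[0.002,0.006,-0.02],"yaw":0}], "claw": 0.06}}

```text
time: 7.4
ee_pos: [0.48, 0.435, 0.0496]
ee_rot: [3.106, 0.468, -0.002]
ft_force: [0.2, -0.5, 0.6]
gripper_width: 0.0599
finger_force: 0.0
```

Emit:
{"api": "jog_arm", "payload": {"deltas": [{"offset":[0,0,0],"yaw":0},{"offset":[0,0,0],"yaw":0},{"offset":[0,0,0],"yaw":0},{"offset":[0,0,0],"yaw":0},{"offset":[0,0,0],"yaw":0},{"offset":[0,0,0],"yaw":0},{"offset":[0,0,0],"yaw":0},{"offset":[0,0,0],"yaw":0},{"offset":[0,0,0],"yaw":0},{"offset":[0,0,0],"yaw":0}], "claw": 0.0, "squeeze": 30}}

```text
time: 8.65
ee_pos: [0.4805, 0.4355, 0.0504]
ee_rot: [-3.106, -0.468, -0.001]
ft_force: [-0.8, 2.1, 0.1]
gripper_width: 0.0089
finger_force: 30.0
```

Emit:
{"api": "jog_arm", "payload": {"deltas": [{"offset":[0,0,0.01],"yaw":0},{"offset":[0,0,0.03],"yaw":0},{"offset":[0,0,0.055],"yaw":0},{"offset":[0,0,0.08],"yaw":0},{"offset":[0,0,0.105],"yaw":0},{"offset":[0.005,-0.01,0.12],"yaw":0},{"offset":[0.015,-0.03,0.125],"yaw":0},{"offset":[0.025,-0.06,0.125],"yaw":0},{"offset":[0.04,-0.09,0.125],"yaw":0},{"offset":[0.055,-0.12,0.125],"yaw":0}]}}

```text
time: 9.9
ee_pos: [0.5354, 0.3124, 0.174]
ee_rot: [3.106, 0.466, -0.004]
ft_force: [0.3, -0.1, -5.6]
gripper_width: 0.0089
finger_force: 30.0
```

Emit:
{"api": "jog_arm", "payload": {"deltas": [{"offset":[0.013,-0.03,0],"yaw":0},{"offset":[0.027,-0.06,0],"yaw":0},{"offset":[0.036,-0.08,0],"yaw":0},{"offset":[0.041,-0.092,0],"yaw":0},{"offset":[0.042,-0.095,0],"yaw":0},{"offset":[0.042,-0.095,0],"yaw":0},{"offset":[0.042,-0.095,-0.01],"yaw":0},{"offset":[0.042,-0.095,-0.02],"yaw":0},{"offset":[0.042,-0.095,-0.025],"yaw":0},{"offset":[0.042,-0.095,-0.025],"yaw":0}]}}

```text
time: 11.15
ee_pos: [0.5767, 0.2203, 0.1492]
ee_rot: [3.106, 0.468, -0.003]
ft_force: [0.4, -0.4, -5.0]
gripper_width: 0.0087
finger_force: 30.0
```

Run:
```python
from h import *
w=cam('wrist');s=cam('scene');t=cam('top')
o=arm.get_obs();print(o['time'],o['ee_pos'],o['ft_force'],o['gripper_width'])
crop=lambda c,x0,y0,x1,y1:cv2.resize(cv2.cvtColor(c['frame'],cv2.COLOR_RGB2BGR)[y0:y1,x0:x1],(400,400),interpolation=cv2.INTER_CUBIC)
cv2.imwrite('pics/crop5.png',np.hstack([crop(w,170,110,330,270),crop(s,250,110,350,210)]))
```

```text
11.3 [0.57763336 0.22037743 0.15058891] [-0.34764494  0.01585234 -5.23386883] 0.009080482089284164
```

View pics/crop5.png

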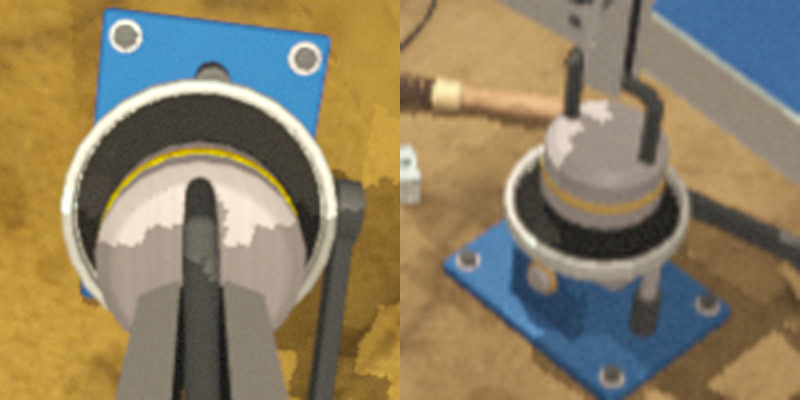

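The crops show the weight hanging upright and centred over the plate, about 18 mm above its floor. I'll lower it.

Emit:
{"api": "jog_arm", "payload": {"deltas": [{"offset":[0,0,-0.005],"yaw":0},{"offset":[0,0,-0.01],"yaw":0},{"offset":[0,0,-0.013],"yaw":0},{"offset":[0,0,-0.015],"yaw":0},{"offset":[0,0,-0.016],"yaw":0},{"offset":[0,0,-0.017],"yaw":0},{"offset":[0,0,-0.017],"yaw":0},{"offset":[0,0,-0.018],"yaw":0},{"offset":[0,0,-0.018],"yaw":0},{"offset":[0,0,-0.018],"yaw":0}]}}

```text
time: 12.55
ee_pos: [0.5774, 0.2203, 0.1323]
ee_rot: [-3.107, -0.468, -0.0]
ft_force: [0.4, -0.1, -4.7]
gripper_width: 0.0088
finger_force: 30.0
```

Emit:
{"api": "jog_arm", "payload": {"deltas": [{"offset":[0,0,-0.001],"yaw":0},{"offset":[0,0,-0.001],"yaw":0},{"offset":[0,0,-0.002],"yaw":0},{"offset":[0,0,-0.002],"yaw":0},{"offset":[0,0,-0.002],"yaw":0},{"offset":[0,0,-0.002],"yaw":0},{"offset":[0,0,-0.002],"yaw":0},{"offset":[0,0,-0.002],"yaw":0},{"offset":[0,0,-0.002],"yaw":0},{"offset":[0,0,-0.002],"yaw":0}]}}

```text
time: 13.8
ee_pos: [0.5779, 0.2208, 0.132]
ee_rot: [-3.106, -0.468, -0.003]
ft_force: [-2.0, 1.5, 5.4]
gripper_width: 0.009
finger_force: 30.0
```

Emit:
{"api": "jog_arm", "payload": {"deltas": [{"offset":[0,0,0],"yaw":0},{"offset":[0,0,0],"yaw":0},{"offset":[0,0,0],"yaw":0},{"offset":[0,0,0.0],"yaw":0},{"offset":[0,0,0.005],"yaw":0},{"offset":[0,0,0.02],"yaw":0},{"offset":[0,0,0.045],"yaw":0},{"offset":[0,0,0.075],"yaw":0},{"offset":[0,0,0.105],"yaw":0},{"offset":[0,0,0.12],"yaw":0}], "claw": 0.05}}

```text
time: 15.05
ee_pos: [0.5784, 0.2205, 0.2536]
ee_rot: [-3.106, -0.468, -0.007]
ft_force: [-0.8, 0.3, 0.7]
gripper_width: 0.0498
finger_force: 0.0
```

Emit:
{"api": "jog_arm", "payload": {"deltas": [{"offset":[-0.01,-0.01,0],"yaw":9},{"offset":[-0.03,-0.03,0],"yaw":18},{"offset":[-0.05,-0.055,0],"yaw":27},{"offset":[-0.07,-0.08,0],"yaw":36},{"offset":[-0.085,-0.1,0],"yaw":45},{"offset":[-0.091,-0.103,0],"yaw":54},{"offset":[-0.091,-0.103,0],"yaw":63},{"offset":[-0.091,-0.103,0],"yaw":72},{"offset":[-0.091,-0.103,0],"yaw":80},{"offset":[-0.091,-0.103,0],"yaw":83}]}}

```text
time: 16.3
ee_pos: [0.4861, 0.1173, 0.2502]
ee_rot: [-2.014, -2.411, 0.0]
ft_force: [-0.7, -0.2, 1.4]
gripper_width: 0.0498
finger_force: 0.0
```

Run:
```python
from h import *
for i in range(3): s=cam('scene')
w=cam('wrist');t=cam('top')
o=arm.get_obs();print(o['time'],o['ee_pos'],o['ee_rot'],o['gripper_width'],o['q'])
M=R.from_rotvec(o['ee_rot']).as_matrix();print('tool y deg',np.degrees(np.arctan2(M[1,1],M[0,1])))
def red(c,roi):
    x0,y0,x1,y1=roi;h=cv2.cvtColor(c['frame'],cv2.COLOR_RGB2HSV)[y0:y1,x0:x1]
    m=cv2.inRange(h,(0,150,80),(8,255,255))|cv2.inRange(h,(172,150,80),(180,255,255))
    n,l,st,ce=cv2.connectedComponentsWithStats(m)
    if n<2: return None
    i=1+np.argmax(st[1:,4]);return ce[i]+[x0,y0],st[i]
rw=red(w,(0,0,512,250));rs=red(s,(330,140,390,190));print(rw,rs)
if rw and rs: print(tri([(w,rw[0]),(s,rs[0])]))
crop=lambda c,x0,y0,x1,y1:cv2.resize(cv2.cvtColor(c['frame'],cv2.COLOR_RGB2BGR)[y0:y1,x0:x1],None,fx=400/(x1-x0),fy=400/(x1-x0),interpolation=cv2.INTER_CUBIC)
cv2.imwrite('pics/crop6.png',np.hstack([crop(w,0,0,512,384),crop(s,240,100,400,220)]))
```

```text
16.55 [0.4862228  0.11727487 0.25016698] [-2.01748514e+00 -2.40798535e+00  2.38278713e-04] 0.05009028148675594 [ 9.61351856e-03 -1.67903851e-01  1.85291780e+00 -1.57189916e-05
  1.45679397e+00 -1.66407295e-01]
tool y deg 10.085352378991033
(array([250.09160305, 178.60814249]), array([244, 163,  14,  32, 393], dtype=int32)) (array([359.68817204, 166.50537634]), array([23, 21, 14, 13, 93], dtype=int32))
(array([0.48638075, 0.11015003, 0.08430965]), [np.float64(7.390463662795057e-05), np.float64(7.390463662790872e-05)])
```

View pics/crop6.png

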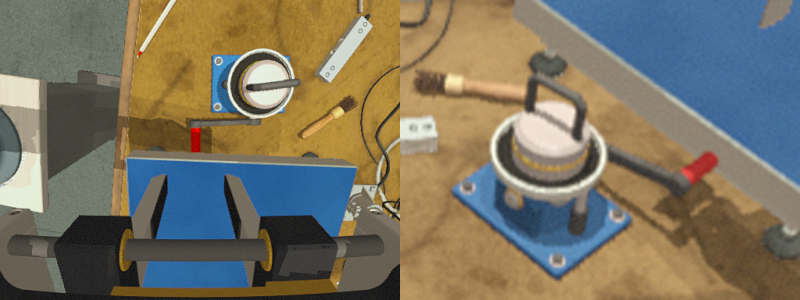

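The crops show the weight standing upright inside the rim with the lever still down, and the grip directly below the open fingers. I'll descend.

Emit:
{"api": "jog_arm", "payload": {"deltas": [{"offset":[0,0.0,-0.04],"yaw":0},{"offset":[0,0.0,-0.08],"yaw":0},{"offset":[0,0,-0.11],"yaw":0},{"offset":[0,0,-0.14],"yaw":0},{"offset":[0,0,-0.16],"yaw":0},{"offset":[0,0,-0.175],"yaw":0},{"offset":[0,0,-0.19],"yaw":0},{"offset":[0,0,-0.2],"yaw":0},{"offset":[0,0,-0.206],"yaw":0},{"offset":[0,0,-0.206],"yaw":0}]}}

```text
time: 17.8
ee_pos: [0.4863, 0.1173, 0.044]
ee_rot: [-2.017, -2.409, 0.0]
ft_force: [0.2, 0.7, 0.4]
gripper_width: 0.0499
finger_force: 0.0
```

Emit:
{"api": "jog_arm", "payload": {"deltas": [{"offset":[0,0,0],"yaw":0},{"offset":[0,0,0],"yaw":0},{"offset":[0,0,0],"yaw":0},{"offset":[0,0,0],"yaw":0},{"offset":[0,0,0],"yaw":0},{"offset":[0,0,0],"yaw":0},{"offset":[0,0,0],"yaw":0},{"offset":[0,0,0],"yaw":0},{"offset":[0,0,0],"yaw":0},{"offset":[0,0,0],"yaw":0}], "claw": 0.0, "squeeze": 20}}

```text
time: 19.05
ee_pos: [0.4861, 0.1172, 0.0442]
ee_rot: [-2.016, -2.409, 0.001]
ft_force: [-4.6, -1.2, 4.6]
gripper_width: 0.0175
finger_force: 20.0
```

Emit:
{"api": "jog_arm", "payload": {"deltas": [{"offset":[0.002,0.0005,0.007],"yaw":0},{"offset":[0.0045,0.001,0.0135],"yaw":0},{"offset":[0.0075,0.0015,0.02],"yaw":0},{"offset":[0.011,0.002,0.0265],"yaw":0},{"offset":[0.0145,0.0025,0.0325],"yaw":0},{"offset":[0.0185,0.0035,0.0385],"yaw":0},{"offset":[0.023,0.004,0.044],"yaw":0},{"offset":[0.028,0.005,0.0495],"yaw":0},{"offset":[0.0335,0.006,0.054],"yaw":0},{"offset":[0.0385,0.007,0.059],"yaw":0}]}}

```text
time: 20.3
ee_pos: [0.5195, 0.1232, 0.1039]
ee_rot: [-2.009, -2.403, 0.02]
ft_force: [-22.4, -7.0, 16.3]
gripper_width: 0.0174
finger_force: 20.0
```

Emit:
{"api": "jog_arm", "payload": {"deltas": [{"offset":[-0.001,0,0.0015],"yaw":0},{"offset":[0.0035,0.0005,0.0075],"yaw":0},{"offset":[0.01,0.0015,0.0115],"yaw":0},{"offset":[0.016,0.003,0.015],"yaw":0},{"offset":[0.023,0.004,0.018],"yaw":0},{"offset":[0.03,0.005,0.0205],"yaw":0},{"offset":[0.037,0.0065,0.023],"yaw":0},{"offset":[0.037,0.0065,0.023],"yaw":0},{"offset":[0.037,0.0065,0.023],"yaw":0},{"offset":[0.037,0.0065,0.023],"yaw":0}]}}

```text
time: 21.55
ee_pos: [0.5635, 0.131, 0.1314]
ee_rot: [2.015, 2.407, 0.003]
ft_force: [-9.2, -3.3, 17.0]
gripper_width: 0.0164
finger_force: 21.2
```

Run:
```python
from h import *
s=cam('scene');w=cam('wrist');o=arm.get_obs();print(o['time'],o['ee_pos'],o['ee_rot'],o['ft_force'],o['torque'])
crop=lambda c,x0,y0,x1,y1:cv2.resize(cv2.cvtColor(c['frame'],cv2.COLOR_RGB2BGR)[y0:y1,x0:x1],None,fx=400/(x1-x0),fy=400/(x1-x0),interpolation=cv2.INTER_CUBIC)
cv2.imwrite('pics/crop7.png',np.hstack([crop(w,120,60,376,316),crop(s,240,80,390,230)]))
```

```text
21.65 [0.5635415  0.13100949 0.13139377] [2.01461277 2.40723335 0.00346565] [-8.5480657  -1.9303613  17.11049246] [-5.39493870e-01  1.95171058e+00 -7.59786777e-04]
```

View pics/crop7.png

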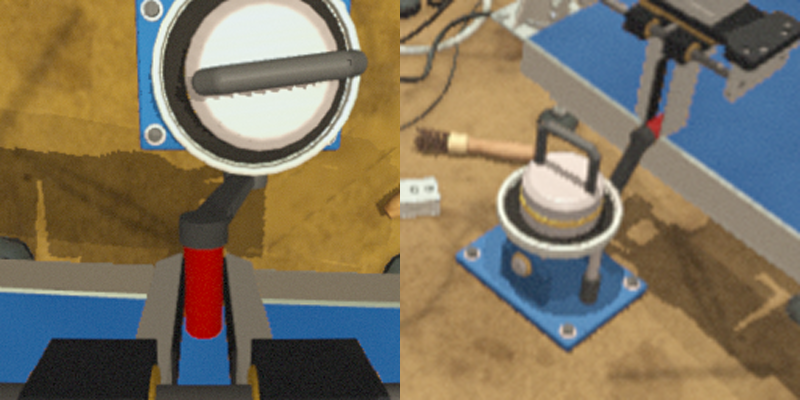

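I've now used the tenth picture. It shows the weight upright and centred in the plate and the lever at about 74°. The grip is near the fingertips: the opening has shrunk to 16.4 mm and 17 N pushes the tool up. I'll ease the squeeze and work the fingers down over the grip.

Emit:
{"api": "jog_arm", "payload": {"deltas": [{"offset":[0,0,0],"yaw":0},{"offset":[0,0,-0.002],"yaw":0},{"offset":[0,0,-0.004],"yaw":0},{"offset":[0,0,-0.006],"yaw":0},{"offset":[0,0,-0.008],"yaw":0},{"offset":[0,0,-0.01],"yaw":0},{"offset":[0,0,-0.012],"yaw":0},{"offset":[0,0,-0.014],"yaw":0},{"offset":[0,0,-0.014],"yaw":0},{"offset":[0,0,-0.014],"yaw":0}], "squeeze": 8}}

```text
time: 22.9
ee_pos: [0.5639, 0.1311, 0.1165]
ee_rot: [2.014, 2.407, 0.005]
ft_force: [-7.8, -2.3, 12.2]
gripper_width: 0.0179
finger_force: 8.0
```

```bash
cat > g.py <<'E'
from h import *
s=cam('scene');w=cam('wrist');o=arm.get_obs();print(o['time'],o['ee_pos'],o['ft_force'],o['torque'],o['gripper_width'])
for n,c,roi in(('s',s,(300,90,400,190)),('w',w,(150,130,360,330))):
    x0,y0,x1,y1=roi;h=cv2.cvtColor(c['frame'],cv2.COLOR_RGB2HSV)[y0:y1,x0:x1]
    m=cv2.inRange(h,(0,150,70),(8,255,255))|cv2.inRange(h,(172,150,70),(180,255,255))
    k,l,st,ce=cv2.connectedComponentsWithStats(m);i=1+np.argmax(st[1:,4]);print(n,ce[i]+[x0,y0],st[i]+[x0,y0,0,0,0])
    p=np.argwhere(l==i)[:,::-1]+[x0,y0]; 
    for z in(.150,.156,.160): print('  ',z,onz(c,[p.mean(0)],z).round(4), 'min/max row', p[p[:,1].argmin()],p[p[:,1].argmax()])
E
python3 g.py
```

```text
23.0 [0.56387289 0.13107294 0.11654496] [-6.68057358 -2.55709295 12.68431127] [-0.40640955  1.20919248  0.0153133 ] 0.017749143831488984
s [335.42424242 126.3030303 ] [332 123   7   9  33]
   0.15 [[0.5746 0.1247 0.15  ]] min/max row [337 123] [336 131]
   0.156 [[0.5698 0.1298 0.156 ]] min/max row [337 123] [336 131]
   0.16 [[0.5666 0.1332 0.16  ]] min/max row [337 123] [336 131]
w [249.96575777 256.22891566] [ 236  227   29   62 1577]
   0.15 [[0.5652 0.1175 0.15  ]] min/max row [236 227] [245 288]
   0.156 [[0.5646 0.1208 0.156 ]] min/max row [236 227] [245 288]
   0.16 [[0.5642 0.123  0.16  ]] min/max row [236 227] [245 288]
```

The grip is seated again at 17.8 mm and the lever is at about 75°. I'll finish the arc, with about 28 mm left along the lifter's x.

Emit:
{"api": "jog_arm", "payload": {"deltas": [{"offset":[0,0,0.001],"yaw":0},{"offset":[0.004,0.0005,0.002],"yaw":0},{"offset":[0.008,0.001,0.003],"yaw":0},{"offset":[0.012,0.002,0.004],"yaw":0},{"offset":[0.016,0.003,0.0045],"yaw":0},{"offset":[0.02,0.0035,0.005],"yaw":0},{"offset":[0.024,0.004,0.0055],"yaw":0},{"offset":[0.028,0.005,0.0055],"yaw":0},{"offset":[0.028,0.005,0.0055],"yaw":0},{"offset":[0.028,0.005,0.0055],"yaw":0}], "squeeze": 20}}

```text
time: 24.25
ee_pos: [0.5907, 0.1358, 0.12]
ee_rot: [2.016, 2.408, 0.001]
ft_force: [-5.3, -3.5, 4.6]
gripper_width: 0.0175
finger_force: 20.0
```

```bash
python3 g.py
python3 - <<'E'
from h import *
# lifter origin check: dark floor/rim + screws in wrist and scene; weight upright; arm tilt
w=cam('wrist')
h=cv2.cvtColor(w['frame'],cv2.COLOR_RGB2HSV);m=cv2.inRange(h,(0,150,70),(8,255,255))|cv2.inRange(h,(172,150,70),(180,255,255));m[:130]=0;m[330:]=0
ys,xs=np.nonzero(m)
for lo,hi in((228,238),(245,255),(265,275)):
    k=(ys>=lo)&(ys<hi)&(xs>200)&(xs<300); c=((xs[k].min()+xs[k].max())/2,(lo+hi)/2); P=onz(w,[c],.16)[0]; q=P[:2]-[.576,.220]; a=np.radians(10.)
    print(c,P.round(4),'lifter xy',(q@[np.cos(a),np.sin(a)]).round(4),(q@[-np.sin(a),np.cos(a)]).round(4))
# base blue
b=cv2.inRange(h,(100,120,80),(125,255,255));b[190:]=0
k,l,st,ce=cv2.connectedComponentsWithStats(b);i=1+np.argmax(st[1:,4]);print('blue',st[i]); e=cv2.boxPoints(cv2.minAreaRect(np.argwhere(l==i)[:,::-1].astype(np.float32)));print(e.round(1).tolist());print(onz(w,e,.012).round(4).tolist())
E
```

```text
24.35 [0.5906196  0.13581281 0.12000776] [-4.83326373 -1.98120312  5.22780749] [-0.52046943  0.99253012 -0.0237988 ] 0.01732187268946677
s [326.6        119.13333333] [324 116   6   9  30]
   0.15 [[0.6055 0.1265 0.15  ]] min/max row [326 116] [327 124]
   0.156 [[0.6005 0.1316 0.156 ]] min/max row [326 116] [327 124]
   0.16 [[0.5971 0.135  0.16  ]] min/max row [326 116] [327 124]
w [249.86907021 256.51929159] [ 236  226   29   63 1581]
   0.15 [[0.5924 0.1201 0.15  ]] min/max row [237 226] [245 288]
   0.156 [[0.5918 0.1234 0.156 ]] min/max row [237 226] [245 288]
   0.16 [[0.5914 0.1257 0.16  ]] min/max row [237 226] [245 288]
(np.float64(250.0), 233.0) [0.5885 0.1425 0.16  ] lifter xy -0.0012 -0.0784
(np.float64(250.0), 250.0) [0.5906 0.1304 0.16  ] lifter xy -0.0012 -0.0907
(np.float64(249.5), 270.0) [0.5929 0.1155 0.16  ] lifter xy -0.0015 -0.1059
blue [179  54  17  31 127]
[[168.39999389648438, 77.9000015258789], [182.8000030517578, 48.099998474121094], [195.39999389648438, 54.20000076293945], [181.0, 84.0]]
[[0.4844, 0.2355, 0.012], [0.4959, 0.2671, 0.012], [0.5095, 0.2634, 0.012], [0.4984, 0.2315, 0.012]]
```

Emit:
{"api": "jog_arm", "payload": {"deltas": [{"offset":[0.001,0,0.0],"yaw":0},{"offset":[0.0015,0,0.0005],"yaw":0},{"offset":[0.0015,0,0.0005],"yaw":0},{"offset":[0.0015,0,0.0005],"yaw":0},{"offset":[0.0015,0,0.0005],"yaw":0},{"offset":[0.0015,0,0.0005],"yaw":0},{"offset":[0.0015,0,0.0005],"yaw":0},{"offset":[0.0015,0,0.0005],"yaw":0},{"offset":[0.0015,0,0.0005],"yaw":0},{"offset":[0.0015,0,0.0005],"yaw":0}]}}

```text
time: 25.65
ee_pos: [0.5914, 0.1359, 0.12]
ee_rot: [-2.016, -2.409, 0.0]
ft_force: [-6.0, -1.6, 4.5]
gripper_width: 0.0174
finger_force: 20.0
```

```bash
python3 g.py
python3 - <<'E'
from h import *
w=cam('wrist');s=cam('scene')
for n,c,cz in(('w',w,(.577,.2205,.134)),('s',s,(.577,.2205,.134))):
    p=proj(c,[cz])[0];print(n,'pred weight top',p.round(1))
    h=cv2.cvtColor(c['frame'],cv2.COLOR_RGB2HSV);r=60 if n=='w' else 28
    x0,y0=max(int(p[0])-r,0),max(int(p[1])-r,0);hh=h[y0:int(p[1])+r,x0:int(p[0])+r]
    y=cv2.inRange(hh,(22,170,90),(32,255,255));q=np.argwhere(y)[:,::-1]
    print(' yellow',len(q),q.mean(0)+[x0,y0] if len(q) else '', 'pred band',proj(c,[(.577,.2205,.114)]).round(1))
    d=cv2.inRange(hh,(0,0,165),(180,60,255));k,l,st,ce=cv2.connectedComponentsWithStats(d);j=np.argsort(-st[1:,4])[:3]+1
    for i in j: print('  white',(ce[i]+[x0,y0]).round(1),st[i]+[x0,y0,0,0,0],onz(c,[ce[i]+[x0,y0]],.134).round(4))
E
```

```text
25.75 [0.59137852 0.13597095 0.12000973] [-5.38228547 -1.88495786  3.67100758] [-0.42648567  1.2210278   0.00524014] 0.017400115292105438
s [326.33333333 119.22222222] [324 116   5   8  27]
   0.15 [[0.6056 0.1273 0.15  ]] min/max row [328 116] [326 123]
   0.156 [[0.6006 0.1323 0.156 ]] min/max row [328 116] [326 123]
   0.16 [[0.5972 0.1357 0.16  ]] min/max row [328 116] [326 123]
w [249.81297229 256.52015113] [ 236  226   29   63 1588]
   0.15 [[0.5931 0.1202 0.15  ]] min/max row [237 226] [244 288]
   0.156 [[0.5926 0.1236 0.156 ]] min/max row [237 226] [244 288]
   0.16 [[0.5922 0.1258 0.16  ]] min/max row [237 226] [244 288]
w pred weight top [252.4 106.5]
 yellow 0  pred band [[252.2 106.8]]
  white [244.7  76.5] [ 196   50  102   52 3477] [[0.5688 0.2381 0.134 ]]
  white [252.5 133.9] [ 201  109   99   50 3043] [[0.5802 0.2029 0.134 ]]
  white [297.1 149.9] [272 125  40  41 345] [[0.6123 0.1977 0.134 ]]
s pred weight top [301.1 145.5]
 yellow 0  pred band [[300.3 151.7]]
  white [299.4 152.1] [276 137  48  36 682] [[0.5616 0.2364 0.134 ]]
  white [317. 117.] [317 117   1   1   1] [[0.6376 0.1282 0.134 ]]
  white [301. 121.] [301 121   1   1   1] [[0.6461 0.1703 0.134 ]]
```

```bash
python3 -c "
from workcell import job_done
print(job_done())"
```

```text
the job is handed in; nothing more can be done
None
```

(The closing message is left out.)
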